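# Pack the good heat spreaders and put the cover on the tray

### The arm

A 6-joint arm with a two-finger parallel gripper is mounted at the origin on the work surface. World frame = base frame: x ahead of the robot, y to its left, z up, the work surface at z = 0. Lengths are in m, angles in rad, forces in N, time in s.
With the tool pointing down it reaches from about 0.4 to 0.825 m from the base axis. Payload 7 kg.
Tool frame: the origin (TCP) lies on the front face of the gripper's body, between the roots of the fingers; the fingertips stand 66 mm ahead of it and the grasp point (between the pads) lies manip.grasp_offset ahead of it (manip.grasp_offset is the distance from the TCP to the grasp point, in m); z points along the fingers, y is the direction in which the jaws open and shut (so a half turn about z gives the same grasp; the last joint's range is limited). The gripper opens to 88 mm and grips with 3 to 60 N. Pads are 19 mm wide; open, the fingers measure 130 mm over their backs; the gripper's body (78 mm by 193 mm) begins 47 mm behind the grasp point.
Start: joints at [1.401, 0.359, 0.012, 0, -1.224, -0.288], TCP at [0.298, 0.605, 0.292] pointing down, gripper open.
Joint ranges: [-3.07, 3.07], [-1.43, 2.12], [-1.02, 1.25], [-3.03, 1.67], [-3.05, -0], [-3.03, 3.03]. Speed limits (rad/s): [2.39, 2.39, 3.01, 3.14, 3.14, 3.14].

### API

Orientations are given as a 3x3 rotation matrix whose columns are the frame's x, y, z axes.
In Python, from workcell import manip gives the robot as it stands. Calls block until the motion is done:
- manip.reach(position, orientation): joint-space move of the TCP to a pose.
- manip.line_to(position, max_speed=0.15, frame=None): straight line of the TCP; frame=None keeps the orientation; max_speed is the mean speed in m/s.
- manip.move_joints(angles): joint-space move.
- manip.set_gripper(opening, grip_force=None): opening from 0.0 (shut) to 1.0 (fully open); grip_force is the grip in N (None keeps the last); returns when the fingers have stopped.
- manip.sleep(seconds).
- manip.inverse_kinematics(position, orientation): joint angles nearest the present ones, or None.
- manip.observe(): the state.
- manip.camera(name): name is "scene" or "side" or "wrist"; returns a dict with "pixels" (480x640x3 uint8, red, green, blue), "z_map" (480x640 float32, m along the optical axis (not along the pixel's ray), 0 where there is no reading), "fx", "fy", "cx", "cy" (pixels), "R" (3x3) and "t" (3): a world point X has camera coordinates R X + t; the wrist camera has in their place "T_tool_cam" (4x4, takes a point from camera to tool coordinates, whose origin is the TCP and whose axes are the flange's). Camera axes: x right, y down, z forward; pixel columns grow to the right and rows downward; lengths in m; the calibration is good to about 2 mm. The wrist camera is an equidistant fisheye: a pixel r from the principal point sees the ray r / f radians off the axis. A picture is of the moment at which its call begins: read the wrist's pose just before it.
A pose or a line that the arm cannot do raises manip.PlanningError and nothing moves.
- manip.job_done(): hands the job in, once; it reports no verdict.
The state is a dict: "clock": time; "joint_positions": joint angles; "dq": joint speeds; "joint_efforts": joint torques, N m; "eef_pos": TCP position; "ee_rot": TCP orientation; "contact_force": force on the tool from outside, world axes, zero at the start; "wrist_torque": the same for the moment, N m; "opening": opening from 0.0 (shut) to 1.0 (fully open).
Only numpy, scipy, OpenCV 4.12 (cv2) and the standard library are available. Lean on these libraries where they do the work, as an engineer would, in place of code of your own. Each camera call takes 0.05 s, during which the arm holds its last target.

### The job

Put the three good heat-spreader blocks (square, oblong and round) flat into the tray, each in the pocket of its own shape, and leave the two rejects (the square one with a missing corner and the round one with a hole) lying where they are. Then, with all three in, lower the cover onto the tray's two dowels so that it lies flat and fully home on the end blocks, and let go.

Things in the scene. Friction and masses are not known exactly. Their poses are not given: they have to be found in the camera images.
- tray: Fixed grey tray, 252 (x) by 84 mm (y), left or right of the blocks. Origin: centre of its underside, on the table. Floor 4 mm thick, side lips 9 mm high. The outer 22 mm at each x end is a block, flat top at z 28 mm, with an upright steel dowel at x = -114 / +114 mm, y = 0: 9 mm diameter, 16 mm high, top 6 mm tapering to 4 mm. Between them three pocket inserts at x = -68, 0, 68 mm.
- pocket_square: Pocket with a square recess, 52 x 52 mm, sides along its x and y. Fixed white insert 68 x 68 x 6 mm, lying in the tray; the order of the three changes. Origin: centre of its underside, 4 mm above the table; axes parallel to the tray's. Recess 4 mm deep, its floor black, 2 mm above the origin.
- pocket_oblong: Pocket with an oblong recess, 58 mm along its x (along the tray), 38 mm along its y. Fixed white insert 68 x 68 x 6 mm, lying in the tray; the order of the three changes. Origin: centre of its underside, 4 mm above the table; axes parallel to the tray's. Recess 4 mm deep, its floor black, 2 mm above the origin.
- pocket_round: Pocket with a round recess, 52 mm diameter. Fixed white insert 68 x 68 x 6 mm, lying in the tray; the order of the three changes. Origin: centre of its underside, 4 mm above the table; axes parallel to the tray's. Recess 4 mm deep, its floor black, 2 mm above the origin.
- square_block: Good square heat-spreader block, 42 x 42 mm, four whole corners; about 85 g. Loose, bare aluminium, 18 mm high. Origin: centre of its underside. Sides along its x and y. Held with the fingertips 8 mm above its underside, the fingers clear the insert when it is set down.
- oblong_block: Good oblong heat-spreader block, 48 mm along its x, 28 mm along its y; about 65 g. Loose, bare aluminium, 18 mm high. Origin: centre of its underside. Held with the fingertips 8 mm above its underside, the fingers clear the insert when it is set down.
- round_block: Good round heat-spreader block, 42 mm diameter, solid (no hole through its middle); about 67 g. Loose, bare aluminium, 18 mm high. Origin: centre of its underside. Held with the fingertips 8 mm above its underside, the fingers clear the insert when it is set down.
- clipped_block: Reject: like the square block (42 x 42 mm) but with an 18 x 18 mm piece missing at its +x +y corner. Loose, bare aluminium, 18 mm high. Origin: centre of its underside. The origin is the centre of the full square. To be left where it lies.
- holed_block: Reject: like the round block (42 mm diameter) but with an 22 mm hole through its middle. Loose, bare aluminium, 18 mm high. Origin: centre of its underside. To be left where it lies.
- cover: Loose white cover plate, 252 (x) by 80 (y) by 5 mm, about 200 g, flat on the table on the other side of the blocks from the tray. Origin: centre of its underside. Through holes of 13 mm diameter at x = -114 and +114 mm, y = 0, for the dowels. Black grip bar on its middle: 60 mm along x, 14 mm thick, z 5 to 35 mm. Fits either way round; home, its underside is 28 mm above the tray's.
Not all that is in view belongs to the job. Leave any blue look-alike of the square_block alone. Leave any blue look-alike of the pocket_round alone.

How it is judged:
On the way, in this order (a step that is already met when the one before it is completed fails the run):
1. the three good blocks lie in the pockets of their own shapes, the cover not yet on the tray (horizontal distance between square_block and pocket_square below 0.009 m and z of square_block in the frame of pocket_square between -0.002 and 0.0045 m and angle between each of square_block, oblong_block, round_block's own z axis and vertical below 0.07 rad and linear speed of each of square_block, oblong_block, round_block below 0.02 m/s and horizontal distance between oblong_block and pocket_oblong below 0.009 m and z of oblong_block in the frame of pocket_oblong between -0.002 and 0.0045 m and horizontal distance between round_block and pocket_round below 0.009 m and z of round_block in the frame of pocket_round between -0.002 and 0.0045 m and horizontal distance between cover and tray above 0.1 m), for 0.2 s.
2. the cover is home on both dowels (horizontal distance between cover and tray below 0.006 m and angle between the x axis of cover and the x axis of tray, either way round below 0.05 rad and z of cover in the frame of tray between 0.024 and 0.032 m and angle between cover's own z axis and vertical below 0.04 rad and linear speed of cover below 0.02 m/s), for 0.2 s.
At the end, for the whole second after the job is handed in: Good blocks flat (4 deg) on the floor of their own recess, within 9 mm of its centre; cover over both dowels on the end blocks, within 6 mm of the tray centre, 4 mm in height, 3 deg in direction, 2 deg of level; rejects within 30 mm of their starts; all at rest (all of step 2 and horizontal distance between square_block and pocket_square below 0.009 m and z of square_block in the frame of pocket_square between -0.002 and 0.0045 m and angle between each of square_block, oblong_block, round_block's own z axis and vertical below 0.07 rad and linear speed of each of square_block, oblong_block, round_block below 0.02 m/s and horizontal distance between oblong_block and pocket_oblong below 0.009 m and z of oblong_block in the frame of pocket_oblong between -0.002 and 0.0045 m and horizontal distance between round_block and pocket_round below 0.009 m and z of round_block in the frame of pocket_round between -0.002 and 0.0045 m and distance of each of clipped_block, holed_block from where it was at the start of the episode below 0.03 m); the robot touches nothing.
It fails at once if a reject is moved more than 30 mm (distance of any of clipped_block, holed_block from where it was at the start of the episode above 0.03 m).
It also fails if it takes over 99 s, if anything falls off the work surface, if the arm or the gripper's body presses on something with over 40 N, if the wrist force passes 120 N, or if a joint passes its speed limit or range.

## Working session

There is one attempt and no reset: what is moved stays moved. The work goes in short steps, each a Python script; the robot and the scene stay as the last script left them, time stands still between calls to the robot, and variables do not carry over. Pictures are saved under pics/ and viewed, and the job is handed in when it is done.

```bash
ls; mkdir -p pics; python3 - <<'E'
from workcell import manip
import cv2,numpy as np
for n in ["scene","side","wrist"]:
    c=manip.camera(n); cv2.imwrite(f"pics/a_{n}.png",c["pixels"][:,:,::-1])
    np.savez(f"a_{n}.npz",**c)
    print(n,{k:(np.round(v,3).tolist() if not np.isscalar(v) else v) for k,v in c.items() if k not in("pixels","z_map")},(c["z_map"]>0).mean())
print(manip.grasp_offset,manip.observe())
E
```

```text
pics
scene {'fx': 520.2748837065194, 'fy': 520.2748837065194, 'cx': 318.4562215193568, 'cy': 243.70379010732395, 'R': [[-0.26, 0.966, -0.007], [0.841, 0.223, -0.493], [-0.474, -0.134, -0.87]], 't': [0.077, -0.431, 1.439]} 0.996162109375
side {'fx': 483.8074983289339, 'fy': 483.8074983289339, 'cx': 318.86810256970574, 'cy': 239.44118228963436, 'R': [[0.894, -0.448, -0.012], [-0.26, -0.497, -0.828], [0.365, 0.743, -0.561]], 't': [-0.425, 0.191, 0.695]} 0.9760546875
wrist {'fx': 371.64829954431775, 'fy': 371.64829954431775, 'cx': 324.6238379541467, 'cy': 242.09840048562214, 'T_tool_cam': [[-0.0, -0.963, -0.271, 0.074], [1.0, -0.0, 0.001, -0.001], [-0.001, -0.271, 0.963, -0.093], [0.0, 0.0, 0.0, 1.0]]} 0.9812955729166667
0.0468 {'clock': 0.15, 'joint_positions': array([ 1.40106912e+00,  3.59221812e-01,  1.12807476e-02, -2.34482054e-04,
       -1.22410981e+00, -2.88110545e-01]), 'dq': array([-0.00149638, -0.001369  ,  0.00272618,  0.00058073, -0.00088888,
       -0.00034161]), 'joint_efforts': array([-1.10374178e-03, -5.83275640e+01,  2.93288344e+01,  7.00108320e+00,
        8.71163065e-03, -1.00483835e-04]), 'eef_pos': array([0.2982466 , 0.60522085, 0.29144682]), 'ee_rot': array([[ 8.96975078e-01, -4.42080903e-01, -4.29270853e-04],
       [-4.42081088e-01, -8.96974288e-01, -1.19926105e-03],
       [ 1.45125489e-04,  1.26547980e-03, -9.99999189e-01]]), 'contact_force': array([ 0.82359971, -0.60473761, -0.28685536]), 'wrist_torque': array([ 0.008181  , -0.02695321,  0.04516118]), 'opening': 0.9965333682651742}
```

View pics/a_scene.png

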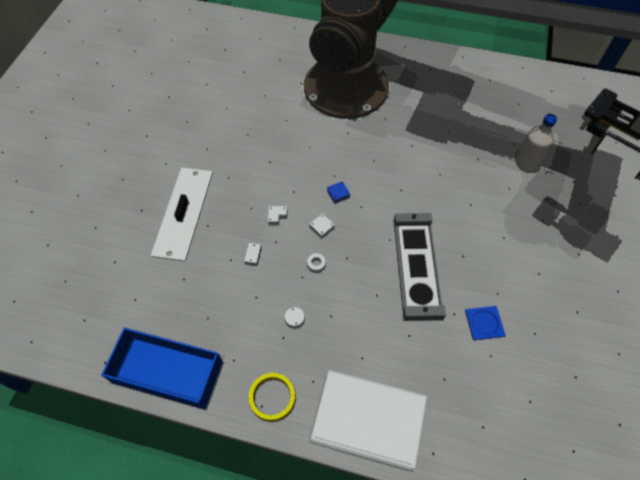

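View pics/a_side.png

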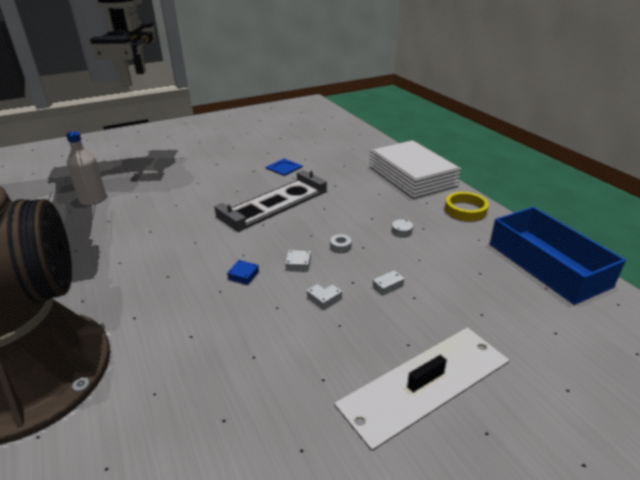

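View pics/a_wrist.png

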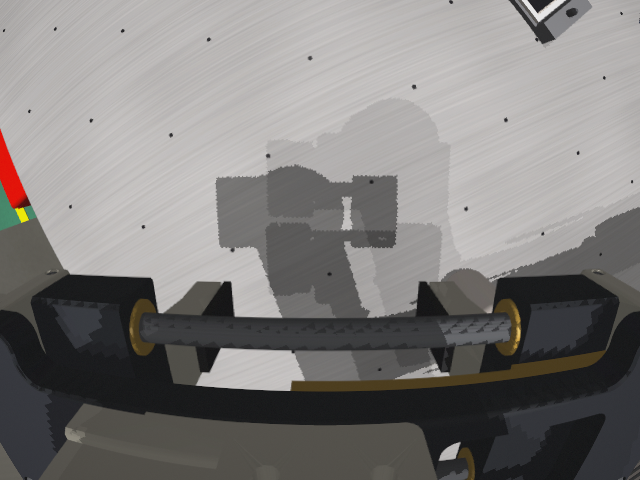

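The scene view shows the tray at (418,265). Its pockets are square (414,239), oblong (417,266) and round (421,293). The good blocks are square (322,224), oblong (252,253) and round (294,317). The rejects are at (277,214) and (316,262), and the cover is at (182,213). The blue look-alikes are at (339,191) and (485,323). Next I'll convert these to rough positions.

```bash
cat > h.py <<'E'
import numpy as np, cv2
from workcell import manip
def ray_scene(c,uv):
    d=np.array([(uv[0]-c["cx"])/c["fx"],(uv[1]-c["cy"])/c["fy"],1.0])
    R=c["R"]; return -R.T@c["t"], R.T@d
def on_plane(o,d,z): return o+d*(z-o[2])/d[2]
def Rdown(a):
    # tool pointing down, tool y axis (jaw direction) at world angle a
    y=np.array([np.cos(a),np.sin(a),0]); z=np.array([0,0,-1.]); x=np.cross(y,z)
    return np.stack([x,y,z],1)
def wrist():
    s=manip.observe(); c=dict(manip.camera("wrist")); c["p"]=s["eef_pos"];c["Rt"]=s["ee_rot"]; return c
def ray_wrist(c,uv):
    v=np.array([uv[0]-c["cx"],uv[1]-c["cy"]]); r=np.hypot(*v); th=r/c["fx"]
    d=np.array([*(np.sin(th)*v/max(r,1e-9)),np.cos(th)])
    T=c["T_tool_cam"]
    return c["p"]+c["Rt"]@T[:3,3], c["Rt"]@(T[:3,:3]@d)
def wpts(c,uvs,z): return np.array([on_plane(*ray_wrist(c,u),z) for u in np.asarray(uvs,float).reshape(-1,2)])
def project(c,X):
    T=c["T_tool_cam"]; q=T[:3,:3].T@(c["Rt"].T@(np.asarray(X)-c["p"])-T[:3,3])
    th=np.arctan2(np.hypot(q[0],q[1]),q[2]); n=max(np.hypot(q[0],q[1]),1e-9)
    return np.array([c["cx"],c["cy"]])+c["fx"]*th*q[:2]/n
def topdown(c,ctr,z,half=0.05,ppm=2000):
    """rectify the wrist picture on plane z; row up = +y... returns img; px->(x,y): x=ctr0-half+u/ppm, y=ctr1+half-v/ppm"""
    n=int(2*half*ppm); u,v=np.meshgrid(np.arange(n),np.arange(n))
    X=np.stack([ctr[0]-half+u/ppm,ctr[1]+half-v/ppm,np.full(u.shape,z)],-1)
    T=c["T_tool_cam"]; q=((X-c["p"])@c["Rt"]-T[:3,3])@T[:3,:3]
    rr=np.hypot(q[...,0],q[...,1]); th=np.arctan2(rr,q[...,2]); k=c["fx"]*th/np.maximum(rr,1e-9)
    return cv2.remap(c["pixels"],(c["cx"]+k*q[...,0]).astype(np.float32),(c["cy"]+k*q[...,1]).astype(np.float32),cv2.INTER_LINEAR)
E
python3 - <<'E'
from h import *
c=dict(np.load("a_scene.npz"))
for n,uv,z in [("sqB",(322,224),.018),("obB",(252.5,253),.018),("rdB",(294,317),.018),("clip",(277,214),.018),("hole",(316,262),.018),("psq",(414,239),.006),("pob",(417,266),.006),("prd",(421,293),.006),("cover",(182,213),.005),("h1",(195,174),.005),("h2",(168,253),.005),("d1",(414,217),.028),("d2",(425,310),.028),("blue",(339,191),.018)]:
    print(n,np.round(on_plane(*ray_scene(c,uv),z),3))
im=c["pixels"][150:340,140:460,::-1]; cv2.imwrite("pics/crop.png",cv2.resize(im,None,fx=2.5,fy=2.5,interpolation=cv2.INTER_CUBIC))
E
```

```text
sqB [0.455 0.052 0.018]
obB [ 0.569 -0.079  0.018]
rdB [0.691 0.054 0.018]
clip [ 0.456 -0.057  0.018]
hole [0.554 0.064 0.018]
psq [0.433 0.264 0.006]
pob [0.5   0.283 0.006]
prd [0.563 0.302 0.006]
cover [ 0.503 -0.279  0.005]
h1 [ 0.388 -0.292  0.005]
h2 [ 0.612 -0.268  0.005]
d1 [0.389 0.253 0.028]
d2 [0.61  0.315 0.028]
blue [0.355 0.067 0.018]
```

View pics/crop.png

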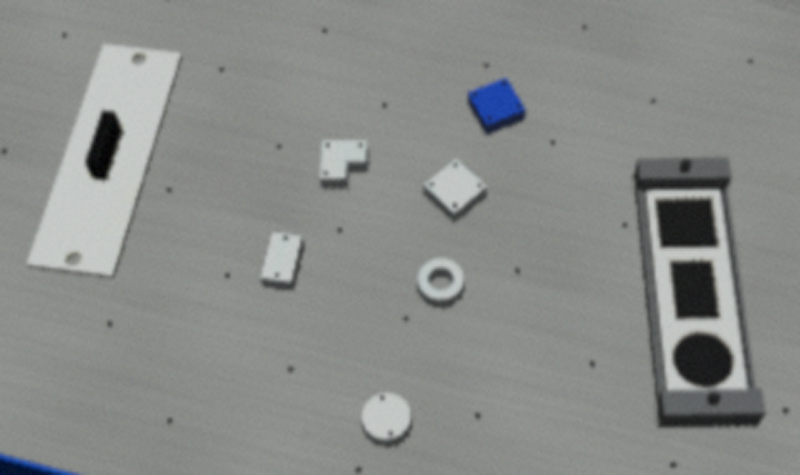

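```bash
python3 - <<'E'
from h import *
def show(nm,c): cv2.imwrite(f"pics/{nm}.png",c["pixels"][:,:,::-1])
# feasibility: tool x along +/- tray x and cover x
for nm,ctr,ang in [("tray",(.5,.283),.273),("cov",(.5,-.28),.107)]:
    for s in (0,1):
        ax=ang+np.pi*s; R=Rdown(ax-np.pi/2)   # tool x = y rotated +90
        p=np.array([*ctr,.35])-0.08*R[:,0]
        print(nm,s,R[:,0].round(2),manip.inverse_kinematics(p,R))
E
```

```text
tray 0 [0.96 0.27 0.  ] [ 0.94961885  0.02674954 -0.2749231   0.         -1.26912368  0.89417748]
tray 1 [-0.96 -0.27 -0.  ] [ 0.78401301  0.29317938  0.04853612  0.         -1.32615307 -2.08180933]
cov 0 [0.99 0.11 0.  ] [-0.21583999  0.04934453 -0.25116029  0.         -1.2702915   1.89363632]
cov 1 [-0.99 -0.11 -0.  ] [-0.13366645  0.27204954  0.01951749  0.         -1.31826428 -1.33012988]
```

```bash
cat >> h.py <<'E'
import pickle
def snap(nm):
    manip.sleep(0.15)
    c=wrist(); cv2.imwrite(f"pics/{nm}.png",c["pixels"][:,:,::-1]); pickle.dump(c,open(nm+".pkl","wb")); return c
E
python3 - <<'E'
from h import *
def view(nm,ctr,ang,z,off=.08):
    R=Rdown(ang-np.pi/2); manip.reach(np.array([*ctr,z])-off*R[:,0],R); snap(nm)
view("wt",(.5,.283),.273,.37)
view("wb",(.55,.0),0,.37)
view("wc",(.5,-.28),.107,.35)
print(manip.observe()["clock"])
E
```

```text
4.3083
```

View pics/wt.png

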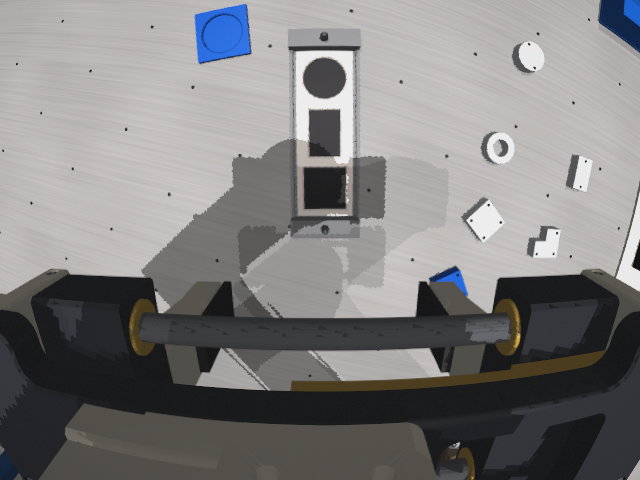

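View pics/wb.png

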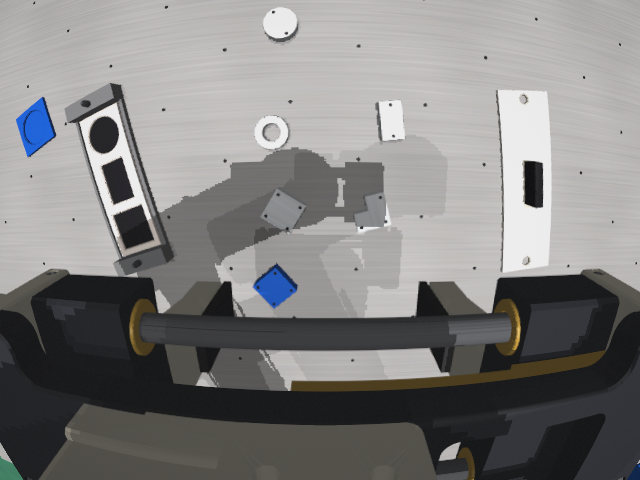

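View pics/wc.png

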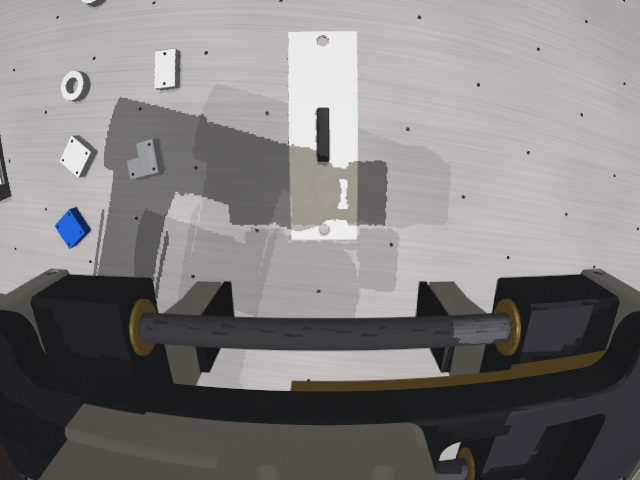

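The wrist views show everything clearly: the tray is at (324,135) in wt, the cover at (323,135) in wc, and all five blocks are in wb. Next I'll segment using the depth-derived height.

```bash
cat >> h.py <<'E'
def hmap(c):
    v,u=np.mgrid[0:480,0:640]; du=u-c["cx"];dv=v-c["cy"]; r=np.hypot(du,dv)+1e-9; th=r/c["fx"]
    d=np.stack([np.tan(th)*du/r,np.tan(th)*dv/r,np.ones_like(r)],-1)*c["z_map"][...,None]
    T=c["T_tool_cam"]; return (d@T[:3,:3].T+T[:3,3])@c["Rt"].T+c["p"]
E
python3 - <<'E'
from h import *
for nm,z0,z1,zp in [("wb",.012,.024,.018),("wt",.012,.024,.018),("wc",.012,.024,.018)]:
    c=pickle.load(open(nm+".pkl","rb")); X=hmap(c)
    g=X[100:140,180:240,2] if nm=="wb" else X[20:60,110:160,2]
    print(nm,"table z",g.mean(),g.std())
    m=((X[...,2]>z0)&(X[...,2]<z1)&(c["z_map"]>0)); m[275:]=0
    cnt,_=cv2.findContours(m.astype(np.uint8),cv2.RETR_CCOMP,cv2.CHAIN_APPROX_NONE)
    for k in cnt:
        if cv2.contourArea(k)<150: continue
        P=wpts(c,k,zp)[:,:2]*1000
        r=cv2.minAreaRect(P.astype(np.float32)); A=cv2.contourArea(P.astype(np.float32))
        print(k.reshape(-1,2).mean(0).round(),np.round(r[0],1),np.round(r[1],1),round(r[2],1),round(A))
E
```

```text
wb table z 0.0008261071757870169 0.02111050465554102
[372. 213.] [457.4 -54.9] [42.9 43. ] 15.7 1389
[283. 210.] [458.6  52.4] [42.4 44. ] 58.3 1698
[529. 181.] [ 501.5 -270.5] [18.9 61.6] 86.7 338
[271. 132.] [554.7  65. ] [41.2 40.5] 44.0 1290
[271. 132.] [555.   65.2] [21.5 23.6] 44.0 396
[391. 120.] [570.  -77.5] [48.1 29. ] 6.5 1284
[280.  23.] [690.6  54.9] [40.5 42.8] 83.2 1330
wt table z 0.001791625620713616 0.030961366879834373
[546. 243.] [457.3 -53.2] [43.2 47.3] 14.8 1525
[485. 221.] [458.3  54.1] [44.2 43.4] 57.9 1757
[581. 173.] [570.  -75.8] [48.6 33.6] 6.8 1445
[499. 147.] [554.4  67.3] [40.2 41.5] 18.8 1341
[499. 147.] [554.1  67.2] [22.2 20.7] 68.1 357
[530.  56.] [690.4  56.8] [43.  42.6] 69.2 1382
[617.  24.] [833.4 -97.8] [86.8 45.4] 88.2 809
wc table z 0.0017055737737844807 0.02629527973269788
[ 70. 228.] [357.1  63.8] [43.4 47.2] 39.6 1847
[144. 160.] [457.4 -56.6] [42.5 45.5] 15.4 1435
[ 76. 156.] [458.2  49.6] [46.5 44.9] 58.3 1826
[73. 85.] [554.5  62.1] [41.4 43.4] 7.2 1358
[165.  69.] [569.4 -80. ] [48.9 31.1] 6.3 1338
```

```bash
python3 - <<'E'
from h import *
c=pickle.load(open("wt.pkl","rb")); X=hmap(c)
pts=[]
m=((X[...,2]>.023)&(X[...,2]<.033)&(c["z_map"]>0)); m[275:]=0; m[:,400:]=0;m[:,:250]=0
cnt,_=cv2.findContours(m.astype(np.uint8),cv2.RETR_EXTERNAL,cv2.CHAIN_APPROX_NONE)
for k in cnt:
    if cv2.contourArea(k)<150: continue
    P=wpts(c,k,.028)[:,:2]*1000; pts.append(P); print("endblk",np.round(cv2.minAreaRect(P.astype(np.float32)),1) if 0 else cv2.minAreaRect(P.astype(np.float32)))
r=cv2.minAreaRect(np.vstack(pts).astype(np.float32)); print("tray",r)
m=((X[...,2]>.036)&(X[...,2]<.05)); m[275:]=0; m[:,400:]=0;m[:,:250]=0
n,l,s,ce=cv2.connectedComponentsWithStats(m.astype(np.uint8))
for i in range(1,n):
    if s[i,4]>5: print("dowel",ce[i],s[i,4],(wpts(c,ce[i],.042)[0]*1000).round(1), X[l==i][:,2].max())
g=c["pixels"].max(2); d=(g<60).astype(np.uint8); d[240:]=0; d[:,400:]=0;d[:,:280]=0
cnt,_=cv2.findContours(d,cv2.RETR_EXTERNAL,cv2.CHAIN_APPROX_NONE)
for k in cnt:
    if cv2.contourArea(k)<20: continue
    P=wpts(c,k,.006 if cv2.contourArea(k)>400 else .042)[:,:2]*1000; print("dark",k.reshape(-1,2).mean(0),cv2.minAreaRect(P.astype(np.float32)))
c=pickle.load(open("wc.pkl","rb")); X=hmap(c)
m=((X[...,2]>.003)&(X[...,2]<.008)); m[250:]=0; m[:,380:]=0;m[:,:270]=0
m=cv2.morphologyEx(m.astype(np.uint8),cv2.MORPH_OPEN,np.ones((3,3)))
cnt,_=cv2.findContours(m,cv2.RETR_CCOMP,cv2.CHAIN_APPROX_NONE)
for k in cnt:
    if cv2.contourArea(k)<20: continue
    P=wpts(c,k,.005)[:,:2]*1000; print("cover",k.reshape(-1,2).mean(0),cv2.minAreaRect(P.astype(np.float32)), cv2.minEnclosingCircle(P.astype(np.float32)))
m=((X[...,2]>.028)&(X[...,2]<.04)); m[250:]=0; m[:,380:]=0;m[:,:270]=0
cnt,_=cv2.findContours(m.astype(np.uint8),cv2.RETR_CCOMP,cv2.CHAIN_APPROX_NONE)
for k in cnt:
    if cv2.contourArea(k)<20: continue
    P=wpts(c,k,.035)[:,:2]*1000; print("bar",k.reshape(-1,2).mean(0),cv2.minAreaRect(P.astype(np.float32)))
E
```

```text
endblk ((393.21478271484375, 253.51597595214844), (22.330760955810547, 83.68617248535156), 15.690084457397461)
endblk ((612.6058349609375, 315.6311340332031), (23.621519088745117, 83.47721099853516), 15.680756568908691)
tray ((503.2081298828125, 284.6023864746094), (251.05577087402344, 83.68596649169922), 15.773290634155273)
dowel [323.72  35.36] 50 [610.9 315.5  42. ] 0.04544086025160826
dowel [324.56410256 230.17948718] 39 [394.  253.7  42. ] 0.0451217937269765
dark [324.5        218.03030303] ((408.5361022949219, 257.8265380859375), (3.547769784927368, 75.32759857177734), 15.755699157714844)
dark [324.2484472  187.42236025] ((436.81201171875, 266.2996520996094), (50.069950103759766, 49.78493881225586), 15.645663261413574)
dark [318.27118644 150.10169492] ((483.56634521484375, 284.07489013671875), (14.716529846191406, 22.42808723449707), 15.42318058013916)
dark [323.5         48.00714286] ((595.9879150390625, 311.5533447265625), (3.8442554473876953, 77.04772186279297), 15.625406265258789)
dark [323.84210526  37.26315789] ((608.4632568359375, 314.4694519042969), (6.105184555053711, 
[... 249 characters left out ...]
85294118 229.29411765] ((388.5320129394531, -289.96875), (14.772982597351074, 13.073338508605957), 50.207489013671875) ((388.58203125, -289.92474365234375), 8.26681900024414)
cover [322.5323741  133.86330935] ((503.69793701171875, -277.44384765625), (69.68222045898438, 19.799898147583008), 6.106245994567871) ((503.3774719238281, -276.8844909667969), 35.278297424316406)
cover [324.04444444  40.86666667] ((612.7742919921875, -265.4488220214844), (19.1116886138916, 14.457828521728516), 56.923805236816406) ((613.5191650390625, -266.1748962402344), 9.833636283874512)
bar [322.46511628 134.62790698] ((501.3326416015625, -276.6248779296875), (59.40195846557617, 14.1115083694458), 6.293378829956055)
```

Measured poses:

| Item | Centre (mm) | Angle |
|---|---|---|
| Tray | (502.8, 284.6) | 15.7° |
| Cover | (501.4, −276.7) | 6.4° |

The pocket order along tray x is square, oblong, round. I'll place the square block first.

```bash
cat >> h.py <<'E'
TR=np.array([.5029,.2846]); TA=np.radians(15.7); D=np.radians
def RX(a): return Rdown(a-np.pi/2)  # tool x at world angle a
def trp(x): return TR+x*np.array([np.cos(TA),np.sin(TA)])
def pickplace(xy,ax,width,px,force=25):
    R=RX(ax); op=min(1,(width+.018)/.088)
    manip.set_gripper(op)
    manip.reach([*xy,.13],R); manip.line_to([*xy,.0745],.12)
    manip.set_gripper(0.0,force); w=manip.observe()["opening"]*.088
    manip.line_to([*xy,.15],.2)
    print("held width",w, manip.observe()["contact_force"].round(2))
    if abs(w-width)>.006: return False
    q=trp(px); R=RX(TA)
    manip.reach([*q,.15],R); manip.line_to([*q,.0815],.1)
    manip.sleep(.1); print("force",manip.observe()["contact_force"].round(2))
    manip.set_gripper((width+.016)/.088); manip.line_to([*q,.15],.2)
    print("opening after",manip.observe()["opening"]*.088,"clock",manip.observe()["clock"]); return True
E
python3 - <<'E'
from h import *
print(pickplace((.4586,.0525),D(-31.7),.042,-.068))
c=snap("p1")
E
```

```text
held width 0.041837679750089174 [-0.46  0.2  -1.55]
force [-0.31  0.65 -0.61]
opening after 0.0578958136562589 clock 10.9417
True
```

View pics/p1.png

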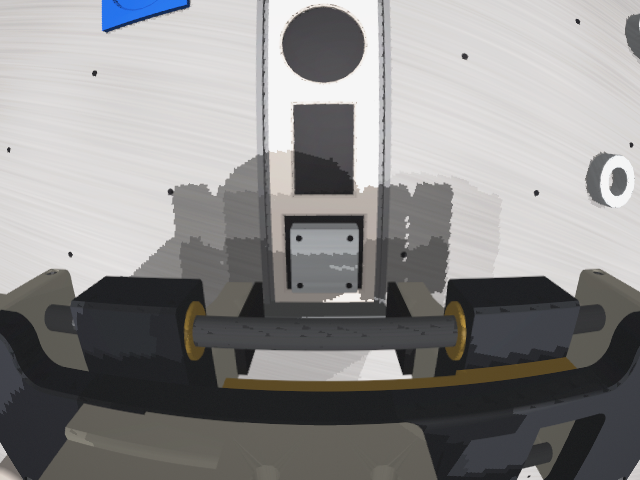

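The square block is seated, with its black margin visible all round at (325,255). Next are the oblong and the round.

```bash
python3 - <<'E'
from h import *
if pickplace((.5699,-.0775),D(6.5),.028,0.0):
    print(pickplace((.6906,.0552),D(5),.042,.068))
R=RX(TA); manip.reach(np.array([*TR,.37])-.08*R[:,0],R); c=snap("p2")
X=hmap(c); m=((X[...,2]>.018)&(X[...,2]<.0265)&(c["z_map"]>0)); m[275:]=0
m[:,400:]=0;m[:,:250]=0
cnt,_=cv2.findContours(m.astype(np.uint8),cv2.RETR_EXTERNAL,cv2.CHAIN_APPROX_NONE)
U=np.array([[np.cos(TA),np.sin(TA)],[-np.sin(TA),np.cos(TA)]])
for k in cnt:
    if cv2.contourArea(k)<150: continue
    P=wpts(c,k,.024)[:,:2]; r=cv2.minAreaRect((P*1000).astype(np.float32))
    M=np.zeros((480,640),np.uint8);cv2.drawContours(M,[k],-1,1,-1)
    print("tray frame",(U@(np.array(r[0])-TR*1000)).round(1),np.round(r[1],1),"z med",np.median(X[M>0][:,2]))
E
```

```text
held width 0.027627550684618946 [-0.45 -0.58 -1.12]
force [0.11 0.11 0.31]
opening after 0.043941734388375196 clock 17.9583
held width 0.04154892455497017 [-0.85 -0.45 -1.6 ]
force [ 0.95 -0.11 -0.5 ]
opening after 0.0582331152911502 clock 24.3167
True
tray frame [-68.1  -0.3] [40.8 42.4] z med 0.024042943373897924
tray frame [-0.6 -0.4] [47.1 27.8] z med 0.023995186683266334
tray frame [68.3 -0.4] [41.1 41.5] z med 0.02401601654482513
```

View pics/p2.png

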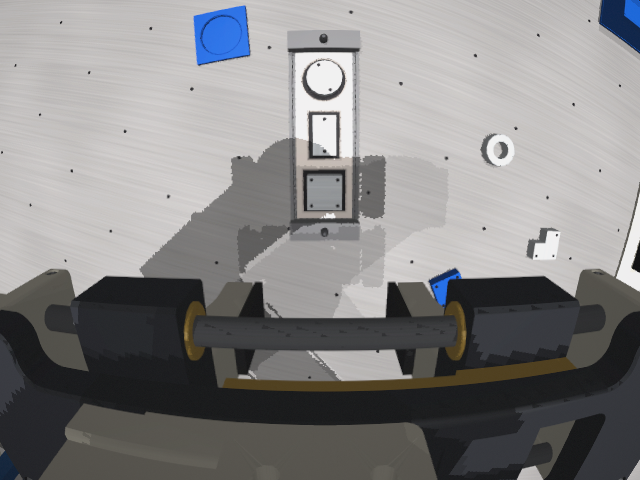

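All three blocks are in, at the right height (tops at z = 24 mm) and within 0.7 mm of the pocket centres. Now I'll pick up the cover.

```bash
python3 - <<'E'
from h import *
C=(.5014,-.2767); R=RX(D(6.4))
manip.set_gripper(.5)
manip.reach([*C,.15],R); manip.line_to([*C,.078],.12)
manip.set_gripper(0.0,55); print(manip.observe()["opening"]*.088)
manip.line_to([*C,.17],.1); manip.sleep(.2); print(manip.observe()["contact_force"],manip.observe()["wrist_torque"])
manip.reach([*TR,.17],RX(TA)); c=snap("p3"); print(manip.observe()["clock"],manip.observe()["opening"]*.088)
X=hmap(c); zc=.17-.078+.005; print("expected cover top",zc)
m=(abs(X[...,2]-zc)<.004); m[290:]=0
m=cv2.morphologyEx(m.astype(np.uint8),cv2.MORPH_OPEN,np.ones((3,3)))
cnt,_=cv2.findContours(m,cv2.RETR_CCOMP,cv2.CHAIN_APPROX_NONE)
for k in cnt:
    if cv2.contourArea(k)<30: continue
    Z=np.median(X[m>0][:,2])
    P=wpts(c,k,Z); L=((P-c["p"])@c["Rt"])[:,:2]*1000
    print(Z,k.reshape(-1,2).mean(0),cv2.minAreaRect(L.astype(np.float32)))
E
```

```text
0.013758043400628967
[-0.49949315  0.23584795 -2.07054575] [-0.14171088  0.01217244  0.02174132]
33.0167 0.013778450590291967
expected cover top 0.09700000000000002
0.09666520975352377 [325.44146079 161.09774436] ((66.53047943115234, -0.06634521484375), (80.30841827392578, 118.01622772216797), 89.94696044921875)
0.09666520975352377 [324.31764706  54.71764706] ((112.85567474365234, -0.013319015502929688), (12.840350151062012, 13.17821216583252), 31.735666275024414)
```

View pics/p3.png

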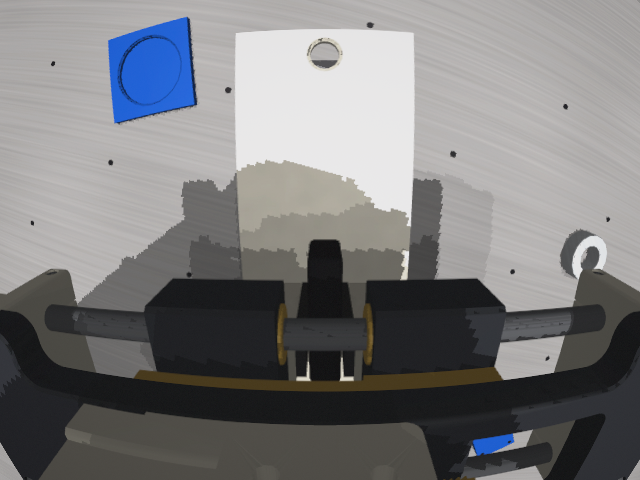

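The cover is held level. Its far hole is at (324,55), which puts it 1 mm or less from nominal along tool x. I'll lower it in steps while watching the force.

```bash
python3 - <<'E'
from h import *
q=TR+.0005*np.array([np.cos(TA),np.sin(TA)])
f0=manip.observe()["contact_force"]
manip.line_to([*q,.125],.08)
for z in [.121,.117,.113,.110,.108,.107,.1062]:
    manip.line_to([*q,z],.03); s=manip.observe(); df=s["contact_force"]-f0
    print(z,s["eef_pos"].round(4),df.round(2),(s["wrist_torque"]).round(2))
    if np.linalg.norm(df)>12: print("stop"); break
print(s["clock"])
E
```

```text
0.121 [0.5034 0.2847 0.1211] [ 1.01  0.64 -0.74] [-0.03 -0.   -0.06]
0.117 [0.5033 0.2846 0.1168] [ 0.37  1.34 -0.96] [-0.08  0.01 -0.  ]
0.113 [0.5033 0.2846 0.1127] [ 0.71  0.01 -0.33] [-0.1   0.01  0.01]
0.11 [0.5033 0.2846 0.1098] [ 0.68  0.26 -0.6 ] [-0.05 -0.06 -0.01]
0.108 [0.5033 0.2847 0.1079] [ 0.57 -0.23  0.36] [-0.07  0.01  0.07]
0.107 [0.5034 0.2847 0.107 ] [-0.9   0.   -0.12] [-0.02 -0.04  0.02]
0.1062 [0.5035 0.2848 0.1063] [-0.14  0.36  0.08] [-0.06 -0.02 -0.01]
35.5833
```

It went down with no contact force, so both dowels are in the holes. I'll release, retreat and check.

```bash
python3 - <<'E'
from h import *
manip.set_gripper(.45); manip.sleep(.3)
p=manip.observe()["eef_pos"]; manip.line_to([p[0],p[1],.2],.12)
R=RX(TA); manip.reach(np.array([*TR,.39])-.08*R[:,0],R); c=snap("p4")
X=hmap(c); m=(abs(X[...,2]-.033)<.004); m[275:]=0;m[:,400:]=0;m[:,:250]=0
m=cv2.morphologyEx(m.astype(np.uint8),cv2.MORPH_OPEN,np.ones((3,3)))
cnt,_=cv2.findContours(m,cv2.RETR_CCOMP,cv2.CHAIN_APPROX_NONE)
for k in cnt:
    if cv2.contourArea(k)<100: continue
    P=wpts(c,k,.033)[:,:2]; print(cv2.minAreaRect((P*1000).astype(np.float32)))
Q=X[m>0]; A=np.c_[Q[:,:2],np.ones(len(Q))]; w=np.linalg.lstsq(A,Q[:,2],rcond=None)[0]; print("plane slope",w[:2],"z med",np.median(Q[:,2]))
m=((X[...,2]>.039)&(X[...,2]<.05)); m[275:]=0;m[:,400:]=0;m[:,:250]=0
n,l,s,ce=cv2.connectedComponentsWithStats(m.astype(np.uint8))
print([(ce[i].round(),s[i,4]) for i in range(1,n)]); print(manip.observe()["clock"])
s=manip.camera("side"); cv2.imwrite("pics/p4s.png",cv2.resize(s["pixels"][120:280,140:400,::-1],None,fx=3,fy=3))
E
```

```text
((503.2733154296875, 284.32391357421875), (251.23159790039062, 80.90055084228516), 15.816514015197754)
((503.36920166015625, 284.3103332519531), (65.1480712890625, 16.748065948486328), 15.666885375976562)
plane slope [ 1.50331032e-05 -1.67882336e-03] z med 0.03301284110275021
[(array([323.,  41.]), np.int32(31)), (array([324., 229.]), np.int32(24))]
38.5333
```

View pics/p4.png

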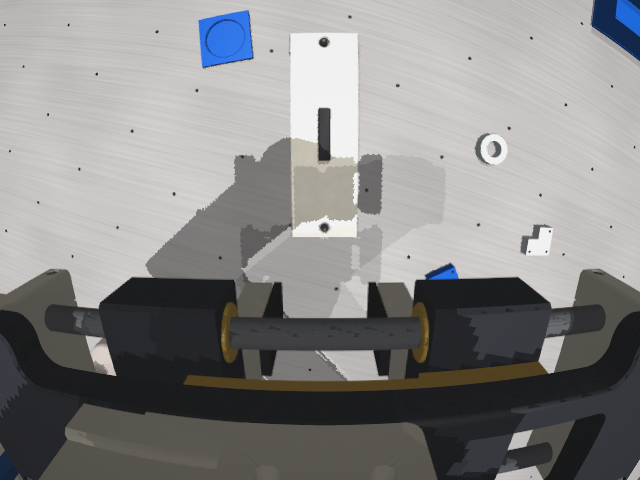

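View pics/p4s.png

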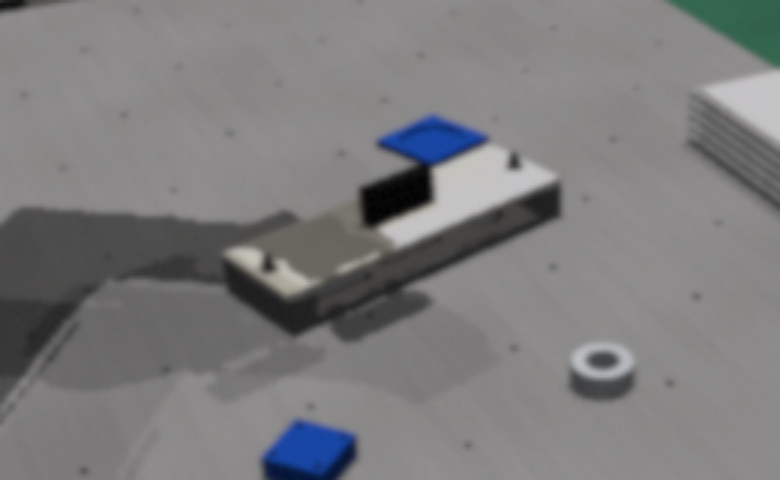

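Both dowels stand through the holes, at (323,41) and (324,229). The cover lies flat with its top at z = 33.0 mm, and the rejects are undisturbed. Handing in.

```bash
python3 -c "
from workcell import manip
manip.sleep(.3); print(manip.job_done()); print(manip.observe()['clock'])"
```

```text
the job is handed in; nothing more can be done
None
the job is handed in; nothing more can be done
```

The three good blocks are in their own pockets, the cover is home on both dowels and released, and the job was handed in at about 39 s. No verdict is reported on hand-in.

- **Blocks:** before the cover went on, all three lay within about 0.7 mm of their pocket centres. Their tops were at z = 24.0 mm, which matches lying on the recess floor.
- **Cover:** it went down with no contact force above sensor noise. It lies within about 1 mm and 0.2° of the tray. Its top is at z = 33.0 mm, as it should be when home, and it is level to about 0.1°, with both dowels standing through the holes.
- **Rejects:** they were never touched and look unmoved in the last wrist picture. I did not re-measure their positions.
- **Disagreements:** block positions differed by about 2 mm between wrist views, and two ways of finding the tray centre differed by about 0.7 mm. Both were within the fits' clearance. No check failed.

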